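Load the bead-rod curing stand and start its timer

TASK

Lay the dark walnut bead rod across the tall rear cradle of the curing stand, then the pale maple rod across the low front cradle, each left lying level with its thin round ends in both V notches. Then turn the timer dial until its white pointer stands at the red mark, and only then press the green start button fully down and let it go. Leave the blue vial, ring dish, file and brush where they are.

Things in the scene. Friction and masses are not known exactly. Their poses are not given: they have to be found in the camera images.
- walnut: Dark brown walnut bead rod, 140 mm long along its y. Middle: a 20 x 20 mm square block 34 mm long (grip here, across x); each side has 23 mm of beads 16 mm in diameter, then a thin round end 10 mm in diameter, 30 mm long. About 30 g. Origin at the centre of the block underside; it starts lying on the desk on a flat of the block, z up.
- maple: Pale maple bead rod, same shape and axes as the walnut one.
- walnut_mid (a point): Centre of the walnut rod on its long axis, 10 mm above its origin.
- maple_mid (a point): Centre of the maple rod on its long axis, 10 mm above its origin.
- stand: Fixed curing stand. Dark base 150 x 150 x 12 mm, origin at the centre of its underside. Two cradles, each a pair of aluminium posts 8 mm thick at stand y = +-54 mm, topped by open V notches (90 degrees, mouth 34 mm wide, 17 mm deep). Tall cradle at stand x = +45 mm (rear), low one at x = -45 mm (front, robot side). Fingers fit freely between the posts of a pair.
- upper_seat (a point): Where the centre of a rod's axis lies when seated in the tall rear cradle: 115 mm above the desk; the seated rod lies along the stand's y. Same axes as the stand.
- lower_seat (a point): The same for the low front cradle: 75 mm above the desk.
- timer: Fixed grey timer box 100 (x) x 180 (y) x 40 mm high, origin at the centre of its underside. Dial axis at box y = +40 mm, button at y = -55 mm.
- dial (a joint): Dial angle in rad: 0 when the white pointer points along the box's +x, growing clockwise seen from above; range 0 to 4.5, stays where left. White scale ticks every 0.3 rad.
- mark (a joint): Angle of the red mark, measured as for the dial; the pointer stands at the mark when both values are equal.
- dial_grip (a point): On the dial axis, half way up the dial's upright black bar grip (44 mm long along the pointer, 12 mm thick, 24 mm high, top 71 mm above the desk). This point is 59 mm above the desk; the dial's 48 mm aluminium disc is below the bar, its top 47 mm above the desk.
- dial_tip (a point): Point 30 mm from the dial axis in the direction of the white pointer, at grip height.
- mark_tip (a point): Point 30 mm from the dial axis in the direction of the red mark, at grip height (the red mark is a 10 x 5 mm bar just outside the ticks).
- start (a joint): Travel of the green start button in m: 0 up, 0.006 fully down; spring return, 5 N fully down.
- start_top (a point): Centre of the green button's top face, 28 mm in diameter.
- vial: Bystander: lapis blue glass vial, 30 mm in diameter, 64 mm high, origin at its base.
- dish: Bystander: white ceramic ring dish, 84 mm across, 22 mm high, origin at its base.
- file: Bystander: steel hand file with wooden handle, 200 mm long along its x, origin near its middle, underneath.
- brush: Bystander: small brush lying along its x.

How it is judged (in metres and radians):
On the way, in this order (a step that is already met when the one before it is completed fails the run):
1. the walnut rod lies in both notches of the tall rear cradle, released (x of walnut_mid in the frame of upper_seat between -0.005 and 0.005 m and y of walnut_mid in the frame of upper_seat between -0.012 and 0.012 m and z of walnut_mid in the frame of upper_seat between -0.004 and 0.004 m and angle between the y axis of walnut and the y axis of stand, either way round below 0.08 rad and contact force between the fingers and walnut below 0.1 N and linear speed of walnut below 0.03 m/s), for 0.2 s.
2. the maple rod lies in both notches of the low front cradle, released (x of maple_mid in the frame of lower_seat between -0.005 and 0.005 m and y of maple_mid in the frame of lower_seat between -0.012 and 0.012 m and z of maple_mid in the frame of lower_seat between -0.004 and 0.004 m and angle between the y axis of maple and the y axis of stand, either way round below 0.08 rad and contact force between the fingers and maple below 0.1 N and linear speed of maple below 0.03 m/s), for 0.2 s.
3. the dial's pointer stands at the red mark, within half a scale division (horizontal distance between dial_tip and mark_tip below 0.0045 m), for 0.2 s.
4. the start button is pressed down (value of joint start above 0.004 m), for 0.05 s.
At the end, for the whole second after the job is handed in: Walnut rod at rest in both notches of the tall rear cradle, maple in the low front one (axis centre within 5 mm across, 12 mm along, 4 mm in height, 0.08 rad of the seat), both released; pointer within half a scale division (0.15 rad) of the red mark; start button up again (all of step 1 and all of step 2 and horizontal distance between dial_tip and mark_tip below 0.0045 m and value of joint start below 0.002 m); the robot touches nothing.
It fails at once if the start button is pressed while the dial is not at the red mark (value of joint start above 0.003 m and horizontal distance between dial_tip and mark_tip above 0.006 m).
It fails at once if a bystander (vial, dish, file, brush) is moved by more than 30 mm (distance of any of vial, dish, file, brush from where it was at the start of the episode above 0.03 m).
It fails at once if the vial is tipped over (angle between vial's own z axis and vertical above 0.6 rad).
It also fails if it takes over 72 s, if anything falls off the work surface, if the arm or the gripper's body presses on something with over 40 N, if the wrist force passes 120 N, or if a joint passes its speed limit or range.

ROBOT

A 6-joint arm with a two-finger parallel gripper is mounted at the origin on the work surface. World frame = base frame: x ahead of the robot, y to its left, z up, the work surface at z = 0. Lengths are in m, angles in degrees, forces in N, time in s.
With the tool pointing down it reaches from about 0.275 to 0.75 m from the base axis. Payload 10.2 kg.
Tool frame: the origin (TCP) lies midway between the tips of the shut fingers; the grasp point (between the pads) lies 19 mm behind it; z points along the fingers, y is the direction in which the jaws open and shut (so a half turn about z gives the same grasp; the last joint's range is limited). The gripper opens to 88 mm and grips with 3 to 60 N. Pads are 18 mm wide; open, the fingers measure 123 mm over their backs; the gripper's body (75 mm by 187 mm) begins 45 mm behind the grasp point.
Start: joints at [-88.43, 17.928, 85.812, -0, 76.261, -12.8], TCP at [0.13, -0.509, 0.239] pointing down, gripper open.
Joint ranges: [-168.41, 168.41], [-55.51, 124.54], [10.69, 146.95], [-70.63, 250.63], [1, 178], [-165.06, 165.06]. Speed limits (degrees/s): [136.94, 136.94, 172.46, 180, 180, 180].

INTERFACE

Orientations are given as [roll, pitch, yaw] about the fixed x, y, z axes, in that order (R = Rz(yaw) Ry(pitch) Rx(roll)).
In Python, from station import * gives the robot as it stands.
- The arm moves only by the shell command python3 -m crank 'ROWS' [OPENING] [FORCE]. ROWS is a JSON object of lists of equal length, an entry for each row: "delta_pos": the shift along the world's x, y, z in m, a list of three; "turn": the turn, a rotation vector about the world's x, y, z in rad, a list of three. A call has exactly 10 rows; each row shifts and turns the commanded pose from where the row before left it; what a row does not reach is not made up. A row lasts 1/8 s, in which the tool goes at most 62.5 mm and 10.7 degrees, less where a joint would pass 70% of its speed; a pose out of reach is approached as far as the arm can. A call with a gripper value outside its range is refused whole. OPENING is the gripper command: -1 is shut, 1 is fully open, values between are in proportion, set as the call begins (- or left out, the last holds). The fingers move at their own pace and stop on an object; FORCE is the grip in N (left out, the last holds). Time passes only in rows, so rows that do not move let the fingers close, or fill a call up. It gives the time, the measured TCP pose, the force and the opening at its end, in the units of the state.
- read_state(): the state, without advancing time (a new reading comes with each control period).
- capture(name): name is "scene" or "side" or "wrist"; returns the picture (400x640x3 uint8, red, green, blue); there is no depth.
- camera_info(name): a dict with "fovy" (degrees; the focal length in pixels is half the picture's height over the tangent of half this angle, whatever the lens; pixels are square), "cx", "cy" (the principal point, pixels), "R" (3x3) and "t" (3): a world point X has camera coordinates R X + t; the wrist camera has in their place "tool_from_camera" (4x4, takes a point from camera to tool coordinates, whose origin is the TCP and whose axes are the flange's). Camera axes: x right, y down, z forward; pixel columns grow to the right and rows downward; lengths in m; the calibration is good to about 2 mm. A picture is of the moment at which its call begins: read the wrist's pose just before it. camera_info takes no time and is no camera call.
- sign_off(): hands the job in, once; it reports no verdict.
The state is a dict: "clock": time; "qpos": joint angles; "joint_vel": joint speeds; "tau": joint torques, N m; "position": TCP position; "tool_rot": TCP orientation; "ft_force": force on the tool from outside, world axes, zero at the start; "ft_torque": the same for the moment, N m; "grip_width": finger opening in m.
Only numpy, scipy, OpenCV 4.12 (cv2) and the standard library are available. Lean on these libraries where they do the work, as an engineer would, in place of code of your own. Each camera call takes 0.05 s, during which the arm holds its last target. There are 200 camera calls.

## Working session

There is one attempt and no reset: what is moved stays moved. The work goes in short steps, Python scripts to look and compute and a shell command to move; the robot and the scene stay as the last step left them, time stands still between calls to the robot, and variables do not carry over. Pictures are saved under pics/ and viewed, about 8 in all and at most 12, crops included, and the job is handed in when it is done.

```bash
mkdir -p pics
cat > h.py <<'E'
from station import *
import numpy as np, cv2
from scipy.spatial.transform import Rotation as Rot
def K(i): 
    f=200/np.tan(np.radians(i["fovy"])/2); return f,i["cx"],i["cy"]
def cam(name,st=None):
    i=camera_info(name); f,cx,cy=K(i)
    if name=="wrist":
        T=np.array(i["tool_from_camera"]); Rw=Rot.from_euler('xyz',st["tool_rot"],degrees=True).as_matrix()
        R=Rw@T[:3,:3]; c=Rw@T[:3,3]+np.array(st["position"]); return f,cx,cy,R.T,-R.T@c
    return f,cx,cy,np.array(i["R"]),np.array(i["t"])
def ray(C,u,v,z):
    f,cx,cy,R,t=C; d=R.T@np.array([(u-cx)/f,(v-cy)/f,1]); c=-R.T@t
    return c+d*(z-c[2])/d[2]
def proj(C,X):
    f,cx,cy,R,t=C; p=R@np.array(X)+t; return [f*p[0]/p[2]+cx,f*p[1]/p[2]+cy]
E
python3 - <<'E'
from h import *
for n in ("scene","side"):
    print(n,camera_info(n))
    cv2.imwrite(f"pics/{n}0.png",capture(n)[:,:,::-1])
print(camera_info("wrist")); print(read_state())
E
```

```text
scene {'fovy': 53.79631217472238, 'cx': 324.78791239636774, 'cy': 194.04240746018914, 'R': array([[ 0.76664865,  0.6419987 , -0.0093551 ],
       [ 0.53694111, -0.6490462 , -0.53891862],
       [-0.35205694,  0.40813809, -0.84230589]]), 't': array([-0.46339138, -0.26935867,  1.51995217])}
side {'fovy': 56.62470570504588, 'cx': 315.4415336743604, 'cy': 201.5265279566953, 'R': array([[-0.79936472, -0.60043373,  0.02225713],
       [-0.29564639,  0.36080914, -0.88453941],
       [ 0.52307673, -0.71364984, -0.46593416]]), 't': array([0.47671504, 0.26713645, 0.85085934])}
{'fovy': 58.53023949087959, 'cx': 321.87411431460964, 'cy': 202.63730086024816, 'tool_from_camera': array([[-8.87728974e-04, -9.65246711e-01, -2.61338858e-01,
         6.74562829e-02],
       [ 9.99998896e-01, -1.16832020e-03,  9.18306754e-04,
         1.11455569e-04],
       [-1.19172004e-03, -2.61337754e-01,  9.65246683e-01,
        -1.46242501e-01],
       [ 0.00000000e+00,  0.00000000e+00,  0.00000000e+00,
         1.00000000e+00]])}
{'clock': 0.1, 'qpos': array([-8.84306420e+01,  1.79546638e+01,  8.58496491e+01, -4.85308009e-04,
        7.62610802e+01, -1.27990000e+01]), 'joint_vel': array([ 0.02972123, -0.10103491, -0.15549598,  0.00552401, -0.07080419,
        0.04399078]), 'tau': array([ 2.82720175e-03, -4.02807498e+01, -2.52642488e+01,  6.95746229e-02,
        3.42505693e-02, -5.40670237e-05]), 'position': array([ 0.13026904, -0.5083504 ,  0.23823241]), 'tool_rot': array([-1.79936127e+02, -1.40270602e-02,  1.43684658e+01]), 'ft_force': array([-0.28986781, -0.62627693, -0.47865601]), 'ft_torque': array([-0.00712471,  0.05115254,  0.019403  ]), 'grip_width': 0.08791323033719187}
```

View pics/scene0.png

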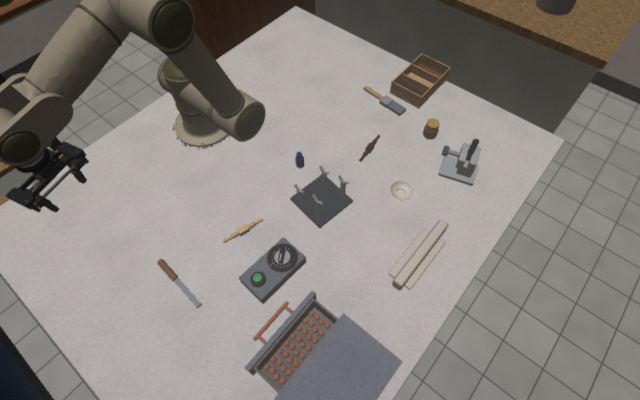

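View pics/side0.png

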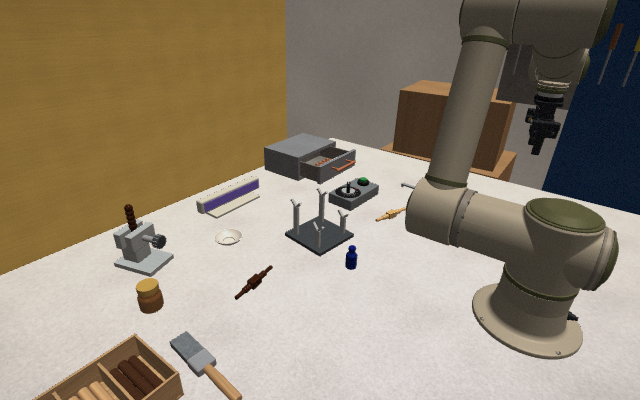

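The scene picture shows the walnut at about (370,148), maple (243,230), stand base (321,200), dial (282,257), button (257,279) and vial (299,159). Both V pairs and all bystanders are visible.

Run:
```python
from h import *
C=cam("scene")
for n,u,v,z in [("waln",370,148,.01),("w_end1",361,160,.01),("w_end2",379,137,.01),("maple",243,230,.01),("m_e1",224,241,.01),("m_e2",262,219,.01),
 ("base l",291,200,.012),("base bottom",321,226,.012),("base r",352,200,.012),("base top",321,175,.012),("dial",282,257,.047),("button",257,279,.045),("vial",299,166,0),
 ("tL",240,278,.04),("tB",263,297,.04),("tR",305,261,.04),("tT",281,240,.04)]:
    print(n,ray(C,u,v,z).round(3))
# enlarged crops
im=cv2.imread("pics/scene0.png")
a=cv2.resize(im[130:240,270:400],None,fx=6,fy=5.4545,interpolation=cv2.INTER_CUBIC)
b=cv2.resize(im[210:310,210:320],None,fx=5,fy=5,interpolation=cv2.INTER_CUBIC)
cv2.imwrite("pics/c.png",cv2.resize(im[130:310,210:400],None,fx=3.3,fy=3.3,interpolation=cv2.INTER_CUBIC))
```

```text
waln [0.566 0.303 0.01 ]
w_end1 [0.574 0.238 0.01 ]
w_end2 [0.56  0.366 0.01 ]
maple [ 0.453 -0.226  0.01 ]
m_e1 [ 0.435 -0.291  0.01 ]
m_e2 [ 0.471 -0.158  0.01 ]
base l [ 0.496 -0.046  0.012]
base bottom [ 0.636 -0.056  0.012]
base r [0.652 0.084 0.012]
base top [0.507 0.096 0.012]
dial [ 0.627 -0.223  0.047]
button [ 0.617 -0.319  0.045]
vial [0.415 0.083 0.   ]
tL [ 0.575 -0.347  0.04 ]
tB [ 0.666 -0.344  0.04 ]
tR [ 0.685 -0.187  0.04 ]
tT [ 0.583 -0.183  0.04 ]
```

View pics/c.png

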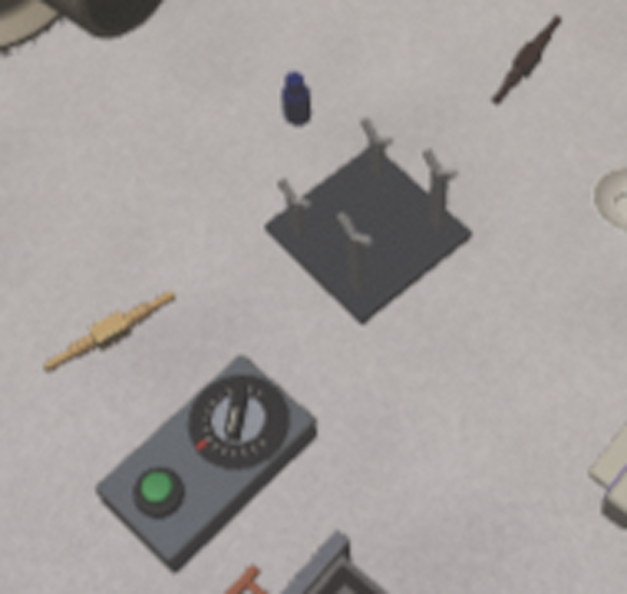

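Crop: the rear posts are near crop (355,250)/(440,170), the front posts near (293,200)/(375,140), and the red mark is at crop (203,445). Next I move over the maple and timer for a wrist view.

```bash
python3 -m crank '{"delta_pos":[[0.041,0.031,0.002],[0.041,0.031,0.002],[0.041,0.031,0.002],[0.041,0.031,0.002],[0.041,0.031,0.002],[0.041,0.031,0.002],[0.041,0.031,0.002],[0.041,0.031,0.002],[0.041,0.031,0.002],[0.041,0.031,0.002]],"turn":[[0,0,0.122],[0,0,0.122],[0,0,0.122],[0,0,0.122],[0,0,0.122],[0,0,0.122],[0,0,0.122],[0,0,0.122],[0,0,0.122],[0,0,0.122]]}' 1
python3 - <<'E'
from h import *
import json
st=read_state(); cv2.imwrite("pics/w1.png",capture("wrist")[:,:,::-1])
json.dump({k:list(st[k]) for k in("position","tool_rot")},open("w1.json","w"));print(st["position"],st["tool_rot"],st["clock"],st["ft_force"])
E
```

```text
clock: 1.35
position: [0.5414, -0.1973, 0.2585]
tool_rot: [-180.0, -0.0, 84.5]
ft_force: [0.5, -0.8, 0.2]
grip_width: 0.0882
[ 0.54141834 -0.19728938  0.25847593] [-1.79968555e+02 -8.76232238e-03  8.45051484e+01] 1.35 [ 0.47280434 -0.82757778  0.18742276]
```

View pics/w1.png

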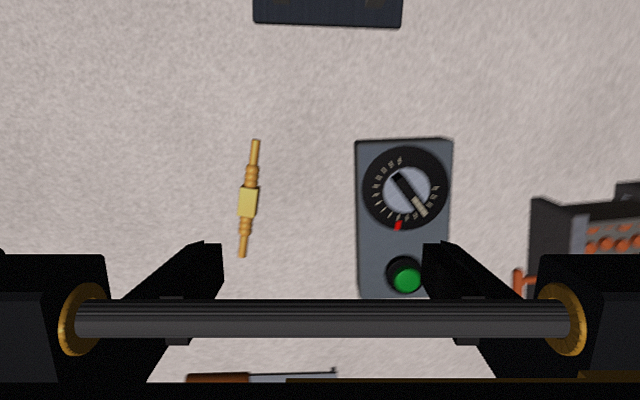

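```bash
python3 -m crank '{"delta_pos":[[0.003,0.027,0],[0.003,0.027,0],[0.003,0.027,0],[0.003,0.027,0],[0.003,0.027,0],[0.003,0.027,0],[0.003,0.027,0],[0.003,0.027,0],[0.003,0.027,0],[0,0,0]],"turn":[[0,0,0],[0,0,0],[0,0,0],[0,0,0],[0,0,0],[0,0,0],[0,0,0],[0,0,0],[0,0,0],[0,0,0]]}'
python3 - <<'E'
from h import *
import json
st=read_state(); cv2.imwrite("pics/w2.png",capture("wrist")[:,:,::-1])
json.dump({k:list(st[k]) for k in("position","tool_rot")},open("w2.json","w"));print(st["position"],st["tool_rot"],st["clock"])
E
```

```text
clock: 2.65
position: [0.5671, 0.0456, 0.2584]
tool_rot: [-180.0, -0.0, 84.4]
ft_force: [0.0, 0.6, -0.3]
grip_width: 0.0882
[0.56711499 0.04558428 0.25835544] [-1.79956377e+02 -4.63178557e-03  8.43929956e+01] 2.65
```

View pics/w2.png

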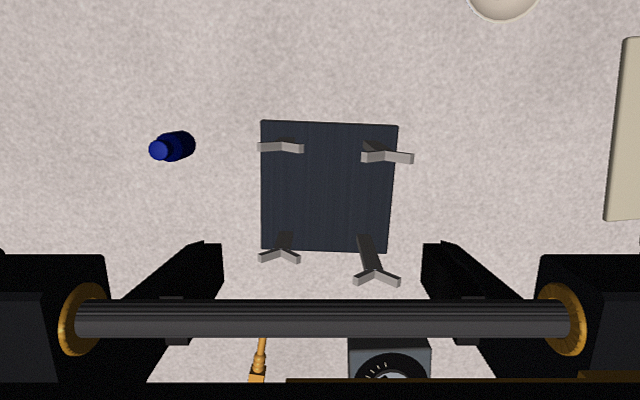

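w1: maple block (248,202), ends (256,140)/(242,256); dial centre (407,188), white pointer toward (424,214), red mark (398,225), button (405,278). w2: V tips are rear (355–399,282) and (363–412,156), front (260–299,258) and (259–302,147).

Run:
```python
from h import *
import json
C=cam("wrist",json.load(open("w1.json")))
P=lambda n,u,v,z:print(n,ray(C,u,v,z).round(4))
P("m top",248,202,.02);P("me1",256,140,.01);P("me2",242,256,.01)
c=ray(C,407,188,.047);P("dial",407,188,.047);p=ray(C,420.5,215,.047);m=ray(C,398,226,.041);c2=ray(C,407,188,.041)
for n,q in(("barA",ray(C,396,176,.071)),("barB",ray(C,424,213,.055)),("mark",m)):
    print(n,q.round(4))
P("button",405,278,.045)
for q in((356,141),(453,137),(359,297),(448,297)):P("box",*q,.04)
C=cam("wrist",json.load(open("w2.json")))
for q in((355,282),(399,282),(363,155),(412,157)):P("rear",*q,.125)
for q in((260,257),(299,257),(259,147),(302,148)):P("front",*q,.085)
for q in((261,121),(398,126),(261,250),(387,253)):P("base",*q,.012)
P("vial",172,147,.03)
# crop dial
im=cv2.imread("pics/w1.png")[130:305,340:470]
cv2.imwrite("pics/d.png",cv2.resize(im,None,fx=4,fy=3.4 if 0 else 4*0.85,interpolation=cv2.INTER_CUBIC)if 0 else cv2.resize(im[:110],None,fx=5,fy=5,interpolation=cv2.INTER_CUBIC))
```

```text
m top [ 0.4562 -0.226   0.02  ]
me1 [ 0.4731 -0.1598  0.01  ]
me2 [ 0.4366 -0.294   0.01  ]
dial [ 0.6275 -0.2204  0.047 ]
barA [ 0.6122 -0.2016  0.071 ]
barB [ 0.6422 -0.2463  0.055 ]
mark [ 0.6178 -0.2629  0.041 ]
button [ 0.6222 -0.323   0.045 ]
box [ 0.5794 -0.1683  0.04  ]
box [ 0.677  -0.1738  0.04  ]
box [ 0.5702 -0.3444  0.04  ]
box [ 0.6712 -0.3542  0.04  ]
rear [ 0.5882 -0.037   0.125 ]
rear [ 0.626  -0.0407  0.125 ]
rear [0.6026 0.0719 0.125 ]
rear [0.6407 0.0665 0.125 ]
front [ 0.5006 -0.0226  0.085 ]
front [ 0.5382 -0.0263  0.085 ]
front [0.515  0.0824 0.085 ]
front [0.553  0.0777 0.085 ]
base [0.5076 0.1028 0.012 ]
base [0.6536 0.0831 0.012 ]
base [ 0.4863 -0.0447  0.012 ]
base [ 0.6343 -0.0631  0.012 ]
vial [0.4144 0.0862 0.03  ]
```

View pics/d.png

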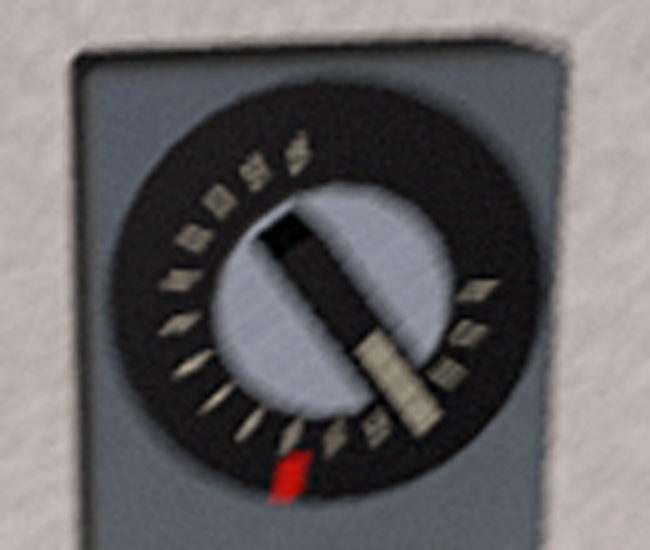

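```bash
python3 -m crank '{"delta_pos":[[0,0.026,0],[0,0.026,0],[0,0.026,0],[0,0.026,0],[0,0.026,0],[0,0.026,0],[0,0.026,0],[0,0.026,0],[0,0.026,0],[0,0,0]],"turn":[[0,0,0.02],[0,0,0.02],[0,0,0.02],[0,0,0.02],[0,0,0.02],[0,0,0.02],[0,0,0.02],[0,0,0.02],[0,0,0.02],[0,0,0]]}'
python3 - <<'E'
from h import *
import json
st=read_state(); im=capture("wrist")[:,:,::-1]; cv2.imwrite("pics/w3.png",im)
json.dump({k:list(st[k]) for k in("position","tool_rot")},open("w3.json","w"))
# dark brown segmentation
g=im[:245].astype(int); mk=((g.max(2)<110)&(g[:,:,2]>g[:,:,0]*1.35)&(g[:,:,2]>25)).astype(np.uint8)
n,l,s,c=cv2.connectedComponentsWithStats(mk)
C=cam("wrist",st)
for i in range(1,n):
    if s[i,4]>150:
        ys,xs=np.where(l==i); pts=np.array([ray(C,u,v,.01)[:2] for u,v in zip(xs,ys)])
        r=cv2.minAreaRect(np.float32(pts*1000)); w=np.linalg.svd(pts-pts.mean(0),full_matrices=0)[2][0]
        print(s[i],c[i].round(),r,np.degrees(np.arctan2(w[1],w[0])), pts.mean(0))
E
```

```text
clock: 3.95
position: [0.5674, 0.2785, 0.2582]
tool_rot: [-180.0, 0.0, 94.6]
ft_force: [0.9, -0.4, -0.3]
grip_width: 0.0883
[313  81  11  52 347] [318. 110.] ((558.3626098632812, 343.3656921386719), (10.806445121765137, 52.57468795776367), 4.6246137619018555) -84.22124639328624 [0.55868819 0.34048888]
[311 133  19  77 853] [320. 161.] ((567.4765625, 273.40625), (19.72994613647461, 86.0545425415039), 7.154447555541992) -83.76549404672255 [0.56557062 0.2855782 ]
```

The dial crop shows the pointer near the fourth tick (~0.91 rad) and the red mark just short of the seventh tick (~1.75 rad), so a turn of ~0.84 rad clockwise. The walnut centre is (0.564, 0.300) with its axis at 96.5°. Descending now.

```bash
python3 -m crank '{"delta_pos":[[-0.001,0.006,-0.028],[-0.001,0.006,-0.028],[-0.001,0.006,-0.028],[0,0.0035,-0.028],[0,0,-0.028],[0,0,-0.028],[0,0,-0.028],[0,0,-0.028],[0,0,-0.028],[0,0,0]],"turn":[[0,0,0.011],[0,0,0.011],[0,0,0.011],[0,0,0],[0,0,0],[0,0,0],[0,0,0],[0,0,0],[0,0,0],[0,0,0]]}'
python3 -m crank '{"delta_pos":[[0,0,0],[0,0,0],[0,0,0],[0,0,0],[0,0,0],[0,0,0],[0,0,0],[0,0,0.01],[0,0,0.03],[0,0,0.04]],"turn":[[0,0,0],[0,0,0],[0,0,0],[0,0,0],[0,0,0],[0,0,0],[0,0,0],[0,0,0],[0,0,0],[0,0,0]]}' -1 20
```

```text
clock: 5.25
position: [0.5636, 0.2981, 0.0051]
tool_rot: [-179.8, 0.1, 96.4]
ft_force: [0.0, -0.6, 0.6]
grip_width: 0.0881
clock: 6.5
position: [0.5639, 0.2998, 0.0876]
tool_rot: [-179.9, 0.0, 96.5]
ft_force: [1.4, 0.3, 0.5]
grip_width: 0.0198
```

```bash
python3 -m crank '{"delta_pos":[[0,0,0.045],[0.0064,-0.035,0.045],[0.0064,-0.036,0],[0.0064,-0.036,0],[0.0064,-0.036,0],[0.0064,-0.036,0],[0.0064,-0.036,0],[0.0064,-0.036,0],[0.0063,-0.034,0],[0,0,0]],"turn":[[0,0,0],[0,0,-0.031],[0,0,-0.031],[0,0,-0.031],[0,0,-0.031],[0,0,-0.031],[0,0,-0.031],[0,0,-0.031],[0,0,-0.031],[0,0,0]]}'
python3 - <<'E'
from h import *
import json
st=read_state();print(st["position"],st["tool_rot"])
ims=[]
for n in("wrist","scene","side"):
    ims.append(capture(n)[:,:,::-1])
a=ims[0]; b=cv2.resize(ims[1][130:230,270:400],(390,300),interpolation=cv2.INTER_CUBIC); c=cv2.resize(ims[2][150:260,270:390],(327,300),interpolation=cv2.INTER_CUBIC)
o=np.zeros((560,720,3),np.uint8); o[:250,:640]=a[:250]; o[255:555,:390]=b; o[255:555,392:719]=c
cv2.imwrite("pics/p1.png",o)
E
```

```text
clock: 7.75
position: [0.6156, 0.013, 0.1773]
tool_rot: [180.0, 0.0, 82.1]
ft_force: [0.0, 1.1, -0.8]
grip_width: 0.0198
[0.61561131 0.01297491 0.17725173] [1.79963213e+02 9.94080370e-03 8.20958129e+01]
```

View pics/p1.png

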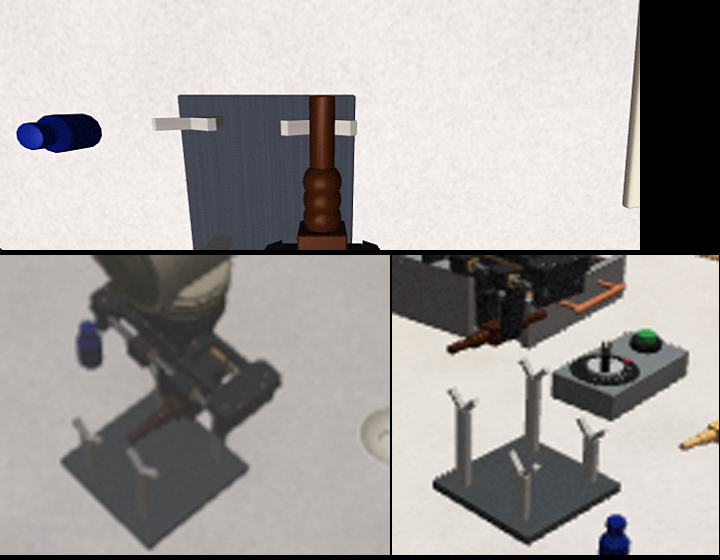

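The picture shows the rod (u≈321) centred over the rear V (281–357, mid 319). Lowering and releasing.

```bash
python3 -m crank '{"delta_pos":[[-0.001,0.001,-0.01],[0,0,-0.01],[0,0,-0.01],[0,0,-0.01],[0,0,-0.01],[0,0,-0.008],[0,0,-0.006],[0,0,-0.002],[0,0,0],[0,0,0]],"turn":[[0,0,0],[0,0,0],[0,0,0],[0,0,0],[0,0,0],[0,0,0],[0,0,0],[0,0,0],[0,0,0],[0,0,0]]}'
python3 -m crank '{"delta_pos":[[0,0,0],[0,0,0],[0,0,0],[0,0,0],[0,0,0],[0,0,0],[0,0,0.02],[0,0,0.03],[0,0,0.04],[0,0,0.04]],"turn":[[0,0,0],[0,0,0],[0,0,0],[0,0,0],[0,0,0],[0,0,0],[0,0,0],[0,0,0],[0,0,0],[0,0,0]]}' -0.1
```

```text
clock: 9.15
position: [0.6144, 0.0159, 0.1115]
tool_rot: [180.0, 0.0, 82.3]
ft_force: [-3.3, -0.1, 4.4]
grip_width: 0.0198
clock: 10.4
position: [0.6142, 0.0159, 0.2419]
tool_rot: [-180.0, 0.0, 82.3]
ft_force: [0.1, -0.6, 0.3]
grip_width: 0.0398
```

```bash
python3 -m crank '{"delta_pos":[[-0.0176,-0.0269,0],[-0.0176,-0.0269,0],[-0.0176,-0.0269,0],[-0.0176,-0.0269,0],[-0.0176,-0.0269,0],[-0.0176,-0.0269,-0.02],[-0.0176,-0.0269,-0.02],[-0.0176,-0.0269,-0.02],[-0.0176,-0.0269,-0.02],[0,0,0]],"turn":[[0,0,-0.0146],[0,0,-0.0146],[0,0,-0.0146],[0,0,-0.0146],[0,0,-0.0146],[0,0,-0.0146],[0,0,-0.0146],[0,0,-0.0146],[0,0,-0.0146],[0,0,0]]}' 0.6
python3 - <<'E'
from h import *
st=read_state();print(st["position"],st["tool_rot"])
w=capture("wrist")[:,:,::-1]; sc=capture("scene")[:,:,::-1]; sd=capture("side")[:,:,::-1]
o=np.zeros((570,760,3),np.uint8); o[:260,:640]=w[:260]
o[265:565,:390]=cv2.resize(sc[130:230,270:400],(390,300),interpolation=cv2.INTER_CUBIC); o[265:565,392:752]=cv2.resize(sd[160:260,270:390],(360,300),interpolation=cv2.INTER_CUBIC)
for C,x0,y0,X in((cam("scene"),270,130,0),(cam("side"),270,160,392)):
    for s in(-.07,0,.07):
        u,v=proj(C,[.6152+s*.136,.0145+s*.991,.115]); print(u,v); o[int(265+(v-y0)*3),int(X+(u-x0)*3)]=(0,255,0)
cv2.imwrite("pics/p2.png",o)
E
```

```text
clock: 11.65
position: [0.4548, -0.227, 0.1597]
tool_rot: [-179.9, -0.1, 74.6]
ft_force: [0.7, 0.3, 0.6]
grip_width: 0.0702
[ 0.45483624 -0.22698307  0.15973608] [-1.79871272e+02 -5.32622307e-02  7.45850758e+01]
313.0512372325893 203.8346128416017
330.1481619093346 190.65426932447912
346.55531395599854 178.00568461106383
324.4748376115381 190.7583954349332
308.34258750842326 197.76440125838266
290.86038804127776 205.35667081102727
```

View pics/p2.png

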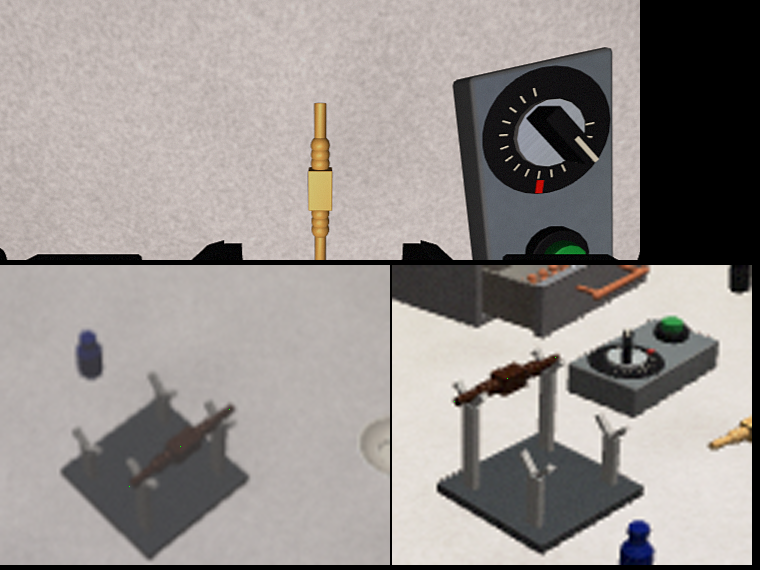

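The walnut is seated in both rear notches, on the predicted marks. The maple is centred under the gripper (u≈320). Grasping it.

```bash
python3 -m crank '{"delta_pos":[[0,0,-0.02],[0,0,-0.02],[0,0,-0.02],[0,0,-0.02],[0,0,-0.02],[0,0,-0.02],[0,0,-0.02],[0,0,-0.014],[0,0,0],[0,0,0]],"turn":[[0,0,0],[0,0,0],[0,0,0],[0,0,0],[0,0,0],[0,0,0],[0,0,0],[0,0,0],[0,0,0],[0,0,0]]}'
python3 -m crank '{"delta_pos":[[0,0,0],[0,0,0],[0,0,0],[0,0,0],[0,0,0],[0,0,0],[0,0,0],[0,0,0.01],[0,0,0.04],[0,0,0.05]],"turn":[[0,0,0],[0,0,0],[0,0,0],[0,0,0],[0,0,0],[0,0,0],[0,0,0],[0,0,0],[0,0,0],[0,0,0]]}' -1 20
```

```text
clock: 13.05
position: [0.4565, -0.2263, 0.0074]
tool_rot: [179.9, 0.0, 74.8]
ft_force: [0.0, 0.2, -0.6]
grip_width: 0.0704
clock: 14.3
position: [0.4556, -0.2259, 0.108]
tool_rot: [-179.9, -0.0, 74.7]
ft_force: [0.7, -0.2, -0.2]
grip_width: 0.02
```

```bash
python3 -m crank '{"delta_pos":[[0,0,0.04],[0.009,0.03,0.012],[0.009,0.032,0],[0.009,0.032,0],[0.009,0.032,0],[0.009,0.032,0],[0.009,0.032,0],[0.008,0.032,0],[0.008,0.032,0],[0,0,0]],"turn":[[0,0,0],[0,0,0.0164],[0,0,0.0164],[0,0,0.0164],[0,0,0.0164],[0,0,0.0164],[0,0,0.0164],[0,0,0.0164],[0,0,0.0164],[0,0,0]]}'
python3 - <<'E'
from h import *
st=read_state();print(st["position"],st["tool_rot"])
cv2.imwrite("pics/p3.png",capture("wrist")[:260,:,::-1])
E
```

```text
clock: 15.55
position: [0.5261, 0.0294, 0.1593]
tool_rot: [180.0, -0.0, 82.4]
ft_force: [0.6, -0.5, -0.1]
grip_width: 0.02
[0.5260501  0.02937288 0.1592584 ] [ 1.79969648e+02 -8.12990845e-03  8.24139771e+01]
```

View pics/p3.png

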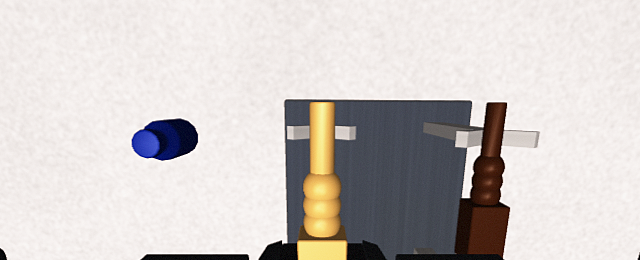

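The maple (u≈322) is centred over the front V (287–355, mid 321). Lowering and releasing.

```bash
python3 -m crank '{"delta_pos":[[-0.0005,-0.0015,-0.016],[0,0,-0.016],[0,0,-0.016],[0,0,-0.012],[0,0,-0.01],[0,0,-0.008],[0,0,-0.006],[0,0,-0.004],[0,0,0],[0,0,0]],"turn":[[0,0,0],[0,0,0],[0,0,0],[0,0,0],[0,0,0],[0,0,0],[0,0,0],[0,0,0],[0,0,0],[0,0,0]]}'
python3 -m crank '{"delta_pos":[[0,0,0],[0,0,0],[0,0,0],[0,0,0],[0,0,0],[0,0,0],[0,0,0.02],[0,0,0.04],[0,0,0.05],[0,0,0.05]],"turn":[[0,0,0],[0,0,0],[0,0,0],[0,0,0],[0,0,0],[0,0,0],[0,0,0],[0,0,0],[0,0,0],[0,0,0]]}' -0.2
```

```text
clock: 16.85
position: [0.5253, 0.0264, 0.0715]
tool_rot: [-180.0, 0.0, 82.3]
ft_force: [-6.5, -0.1, 9.1]
grip_width: 0.0193
clock: 18.1
position: [0.5252, 0.0264, 0.2323]
tool_rot: [-180.0, -0.0, 82.3]
ft_force: [0.2, 0.2, 0.4]
grip_width: 0.0354
```

Run:
```python
from h import *
import json
a1=json.load(open("w1.json")); C1=cam("wrist",a1)
C2=cam("wrist",dict(position=[.45484,-.22698,.15974],tool_rot=[-179.871,-.0533,74.585]))
def ang(p,q): d=q-p; return np.degrees(np.arctan2(-d[1],d[0]))
print("bar cw w1",ang(ray(C1,340+60,130+42.4,.071),ray(C1,340+88.6,130+81.6,.071)))
print("bar cw p2",ang(ray(C2,560,105,.071),ray(C2,602,153,.071)))
print("dial", ray(C1,340+334/5,130+300/5,.047), ray(C1,340+327/5,130+290/5,.041), ray(C2,547,130,.041))
c=ray(C1,340+327/5,130+290/5,.041); print("mark",ang(c,ray(C1,398,225.5,.041)),"tick0",ang(c,ray(C1,340+478/5,130+58,.041)),"tick6",ang(c,ray(C1,340+58.4,130+86.4,.041)))
c=ray(C2,547,130,.041); print("mark2",ang(c,ray(C2,540,186,.041)))
S=cam("scene")
for z in(.04,.06,.08,.1,.12):print(z,ray(S,315,293,z)[:2],ray(C1,532,198,z)[:2])
im=cv2.imread("pics/p2.png")[30:215,440:640]; cv2.imwrite("pics/p2c.png",cv2.resize(im,None,fx=3,fy=3,interpolation=cv2.INTER_CUBIC))
```

```text
bar cw w1 57.6749120244745
bar cw p2 58.254931291495126
dial [ 0.62724766 -0.22242744  0.047     ] [ 0.62718829 -0.22167873  0.041     ] [ 0.62649469 -0.22260961  0.041     ]
mark 103.0189371784171 tick0 5.543752852994922 tick6 105.7013504985834
mark2 103.31329159144644
0.04 [ 0.77125434 -0.2417812 ] [ 0.75997332 -0.24566055]
0.06 [ 0.77609027 -0.24647328] [ 0.74837368 -0.23935392]
0.08 [ 0.7809262  -0.25116537] [ 0.73677403 -0.23304729]
0.1 [ 0.78576212 -0.25585746] [ 0.72517438 -0.22674066]
0.12 [ 0.79059805 -0.26054955] [ 0.71357474 -0.22043403]
```

View pics/p2c.png

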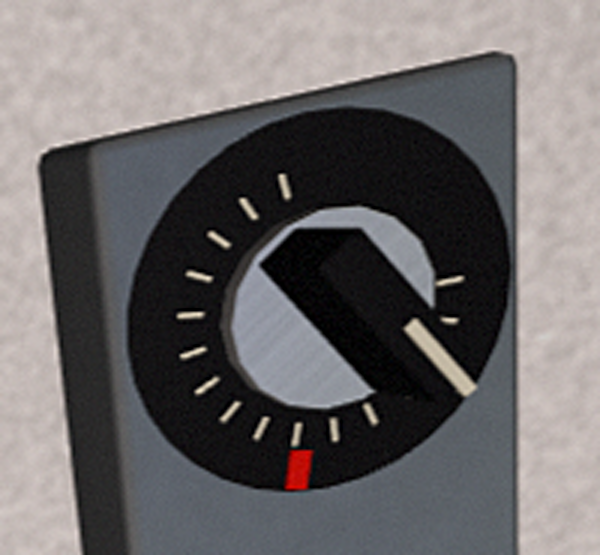

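The crop shows the pointer at ~58° clockwise (world) and the red mark at ~103°, just below the seventh tick. That is a 45° turn. Moving over the dial.

```bash
python3 -m crank '{"delta_pos":[[0.0102,-0.0249,0],[0.0102,-0.0249,0],[0.0102,-0.0249,0],[0.0102,-0.0249,0],[0.0102,-0.0249,0],[0.0102,-0.0249,-0.02],[0.0102,-0.0249,-0.02],[0.0102,-0.0249,-0.02],[0.0102,-0.0249,-0.02],[0.0102,-0.0249,-0.02]],"turn":[[0,0,0.077],[0,0,0.077],[0,0,0.077],[0,0,0.077],[0,0,0.077],[0,0,0.077],[0,0,0.077],[0,0,0.077],[0,0,0.077],[0,0,0]]}' 0
python3 -m crank '{"delta_pos":[[0,0,0],[0,0,-0.02],[0,0,-0.02],[0,0,-0.02],[0,0,-0.015],[0,0,-0.004],[0,0,0],[0,0,0],[0,0,0],[0,0,0]],"turn":[[0,0,0],[0,0,0],[0,0,0],[0,0,0],[0,0,0],[0,0,0],[0,0,0],[0,0,0],[0,0,0],[0,0,0]]}'
```

```text
clock: 19.35
position: [0.6277, -0.2235, 0.1299]
tool_rot: [-180.0, -0.0, 122.0]
ft_force: [-0.5, 0.3, 0.2]
grip_width: 0.0439
clock: 20.6
position: [0.6276, -0.2227, 0.052]
tool_rot: [180.0, 0.0, 122.0]
ft_force: [-0.5, -0.1, 0.2]
grip_width: 0.0438
```

```bash
python3 -m crank '{"delta_pos":[[0,0,0],[0,0,0],[0,0,0],[0,0,0],[0,0,0],[0,0,0],[0,0,0],[0,0,0],[0,0,0],[0,0,0]],"turn":[[0,0,0],[0,0,0],[0,0,0],[0,0,0],[0,0,0],[0,0,0],[0,0,0],[0,0,0],[0,0,0],[0,0,0]]}' -1 12
python3 -m crank '{"delta_pos":[[0,0,0],[0,0,0],[0,0,0],[0,0,0],[0,0,0],[0,0,0],[0,0,0],[0,0,0],[0,0,0],[0,0,0]],"turn":[[0,0,-0.0985],[0,0,-0.0985],[0,0,-0.0985],[0,0,-0.0985],[0,0,-0.0985],[0,0,-0.0985],[0,0,-0.0985],[0,0,-0.0985],[0,0,0],[0,0,0]]}'
```

```text
clock: 21.85
position: [0.6252, -0.2241, 0.0517]
tool_rot: [-179.7, -0.1, 121.9]
ft_force: [-13.5, -6.2, 5.6]
grip_width: 0.0118
clock: 23.1
position: [0.6247, -0.2241, 0.0517]
tool_rot: [-179.6, 0.1, 76.8]
ft_force: [-17.5, -6.0, 8.0]
grip_width: 0.0122
```

```bash
python3 -m crank '{"delta_pos":[[0,0,0],[0,0,0],[0,0,0],[0,0,0],[0,0,0],[0,0,0.02],[0,0,0.03],[-0.02,0.01,0.03],[-0.03,0.015,0.02],[-0.03,0.015,0.0]],"turn":[[0,0,0],[0,0,0],[0,0,0],[0,0,0],[0,0,0],[0,0,0],[0,0,0],[0,0,0],[0,0,0],[0,0,0]]}' 0
python3 - <<'E'
from h import *
import json
st=read_state();w=capture("wrist")[:,:,::-1];print(st["position"],st["tool_rot"])
json.dump({k:list(st[k]) for k in("position","tool_rot")},open("w4.json","w"))
sc=capture("scene")[:,:,::-1]; sd=capture("side")[:,:,::-1]
cv2.imwrite("pics/w4.png",w)
o=np.zeros((570,790,3),np.uint8); o[:260,:640]=w[:260]
o[265:565,:390]=cv2.resize(sc[130:230,270:400],(390,300),interpolation=cv2.INTER_CUBIC); o[265:565,392:752]=cv2.resize(sd[160:260,270:390],(360,300),interpolation=cv2.INTER_CUBIC)
cv2.imwrite("pics/p4.png",o)
E
```

```text
clock: 24.35
position: [0.5474, -0.1827, 0.1549]
tool_rot: [179.7, 0.1, 76.8]
ft_force: [0.8, -0.1, 0.6]
grip_width: 0.0439
[ 0.54744214 -0.1826691   0.1548761 ] [1.79726626e+02 8.11371670e-02 7.68128111e+01]
```

View pics/p4.png

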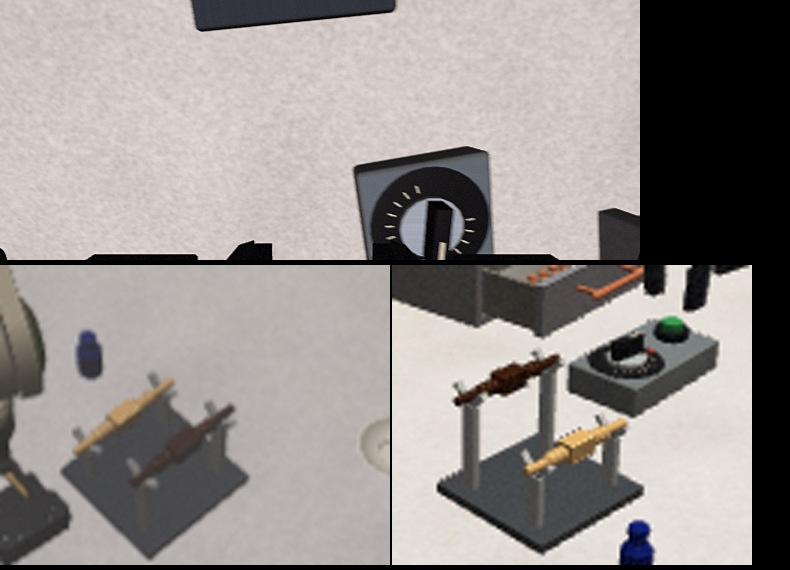

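Both rods lie seated in their cradles. The pointer is partly hidden by the gripper, so I shift the camera.

```bash
python3 -m crank '{"delta_pos":[[0,-0.018,0.01],[0,-0.018,0.01],[0,-0.018,0.01],[0,-0.018,0.01],[0,-0.018,0],[0,-0.018,0],[0,0,0],[0,0,0],[0,0,0],[0,0,0]],"turn":[[0,0,0],[0,0,0],[0,0,0],[0,0,0],[0,0,0],[0,0,0],[0,0,0],[0,0,0],[0,0,0],[0,0,0]]}' -1
python3 - <<'E'
from h import *
import json
st=read_state();w=capture("wrist")[:,:,::-1];print(st["position"],st["tool_rot"])
json.dump({k:list(st[k]) for k in("position","tool_rot")},open("w5.json","w"));cv2.imwrite("pics/w5.png",w)
C=cam("wrist",st); u,v=proj(C,[.627,-.2222,.047]);print(u,v,proj(C,[.622,-.323,.045]))
x0,y0=int(u)-80,max(0,int(v)-60); print(x0,y0)
cv2.imwrite("pics/p5.png",cv2.resize(w[y0:y0+145,x0:x0+190],None,fx=4,fy=4,interpolation=cv2.INTER_CUBIC))
E
```

```text
clock: 25.75
position: [0.5476, -0.2902, 0.1918]
tool_rot: [180.0, -0.0, 76.8]
ft_force: [-0.6, 0.1, 0.1]
grip_width: 0.0004
[ 0.54759746 -0.29022583  0.19181268] [ 1.79996752e+02 -2.21014392e-03  7.68462814e+01]
400.8513359087517 82.48321458742682 [np.float64(414.883053497508), np.float64(205.25741620911165)]
320 22
```

View pics/p5.png

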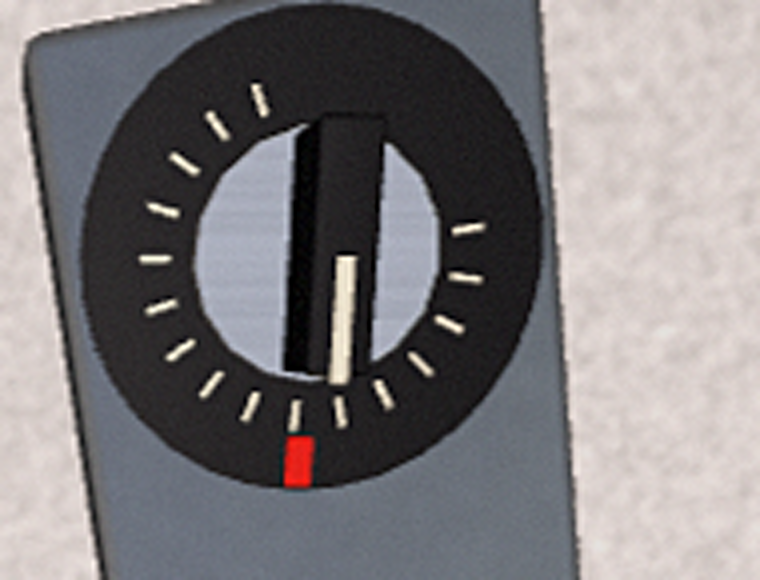

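The pointer strip runs from crop (346,256) to (339,384), displaced by parallax, and the mark is at (299,462). Checking the angles and the green button numerically.

Run:
```python
from h import *
import json
C=cam("wrist",json.load(open("w5.json"))); P=lambda u,v,z:ray(C,320+u/4,22+v/4,z)
def ang(p,q): d=q-p; return np.degrees(np.arctan2(-d[1],d[0]))
print("pointer",ang(P(346,256,.0715),P(339,384,.0715)),"edges",ang(P(384,118,.071),P(372,374,.071)),ang(P(322,120,.071),P(308,374,.071)))
w=cv2.imread("pics/w5.png").astype(int)
r=np.argwhere((w[:,:,2]>150)&(w[:,:,1]<80)&(w[:,:,0]<80)); r=r[r[:,0]<160]; m=ray(C,r[:,1].mean(),r[:,0].mean(),.041)
for c in(P(312,248,.041),P(317,250,.047),np.array([.627,-.2222,0])):print("c",c,"mark",ang(c,m))
t=[P(468,229,.041),P(295,416,.041)];c=P(312,248,.041);print("ticks0,6",[ang(c,x) for x in t])
tip=P(339,384,.0715);print("tip",tip, "tip angle about c",[ang(np.array(c),tip) for c in(P(312,248,.041),np.array([.627,-.2222,0]))])
g=np.argwhere((w[:,:,1]>80)&(w[:,:,2]<.5*w[:,:,1])&(w[:,:,0]<.7*w[:,:,1]));print("green",g.min(0),g.max(0))
mid=(g.min(0)+g.max(0))/2;print(ray(C,mid[1],mid[0],.05),ray(C,mid[1],mid[0],.045))
```

```text
pointer 102.93342374814135 edges 102.13118832396145 103.29094251062655
c [ 0.62591977 -0.22275064  0.041     ] mark 104.33801993469912
c [ 0.62553571 -0.22338154  0.047     ] mark 104.03460454202052
c [ 0.627  -0.2222  0.    ] mark 105.57163595952176
ticks0,6 [np.float64(6.558015474562202), np.float64(106.09728076769285)]
tip [ 0.62018747 -0.24728305  0.0715    ] tip angle about c [np.float64(103.15189479046265), np.float64(105.19492559262288)]
green [191 400] [221 432]
[ 0.62180679 -0.3221823   0.05      ] [ 0.62282141 -0.32386864  0.045     ]
```

Pointer ≈103°, mark ≈104.5°, well within 8.6°. Now the button at (0.622, -0.323).

```bash
python3 -m crank '{"delta_pos":[[0.0149,-0.0066,0],[0.0149,-0.0066,0],[0.0149,-0.0066,0],[0.0149,-0.0066,0],[0.0149,-0.0066,0],[0,0,-0.03],[0,0,-0.03],[0,0,-0.03],[0,0,-0.03],[0,0,0]],"turn":[[0,0,0],[0,0,0],[0,0,0],[0,0,0],[0,0,0],[0,0,0],[0,0,0],[0,0,0],[0,0,0],[0,0,0]]}'
python3 -m crank '{"delta_pos":[[0,0,-0.003],[0,0,-0.003],[0,0,-0.003],[0,0,-0.003],[0,0,-0.003],[0,0,-0.002],[0,0,0],[0,0,0],[0,0,0],[0,0,0]],"turn":[[0,0,0],[0,0,0],[0,0,0],[0,0,0],[0,0,0],[0,0,0],[0,0,0],[0,0,0],[0,0,0],[0,0,0]]}'
```

```text
clock: 27.05
position: [0.6211, -0.3228, 0.0695]
tool_rot: [-179.8, -0.1, 76.8]
ft_force: [0.1, 0.1, 0.9]
grip_width: 0.0007
clock: 28.3
position: [0.6222, -0.3239, 0.0563]
tool_rot: [179.9, 0.0, 76.8]
ft_force: [-3.2, 2.4, 11.4]
grip_width: 0.0008
```

An 11 N force at z=0.056, held steady, means the button is on its stop (5 N at full travel). Releasing and retreating.

```bash
python3 -m crank '{"delta_pos":[[0,0,0.01],[0,0,0.02],[0,0,0.03],[0,0,0.04],[-0.03,-0.02,0.04],[-0.03,-0.02,0.02],[-0.03,-0.02,0],[-0.02,-0.01,0],[0,0,0],[0,0,0]],"turn":[[0,0,0],[0,0,0],[0,0,0],[0,0,0],[0,0,0],[0,0,0],[0,0,0],[0,0,0],[0,0,0],[0,0,0]]}'
python3 - <<'E'
from h import *
a=capture("scene")[:,:,::-1].astype(int); b=cv2.imread("pics/scene0.png").astype(int)
C=cam("scene"); hsv=cv2.cvtColor(a.astype(np.uint8),cv2.COLOR_BGR2HSV)
for n,(x,y) in dict(vial=(300,160),dish=(401,190),file=(180,285),brush=(385,100)).items():
    s=np.s_[y-15:y+15,x-15:x+15]; print(n,"mean diff",abs(a[s]-b[s]).mean().round(1))
cv2.imwrite("pics/final.png",a)
reg=a[150:230,285:360]; m=np.argwhere((reg[:,:,2]-reg[:,:,0]>45)&(reg[:,:,2]>120))
print("maple px",m.mean(0)[::-1]+[285,150],"pred",proj(C,[.5257,.027,.075]))
m=np.argwhere((reg[:,:,2]>1.35*reg[:,:,0])&(reg[:,:,2]<110)&(reg[:,:,2]>25)); print("walnut px",m.mean(0)[::-1]+[285,150],"pred",proj(C,[.6148,.0152,.115]))
st=read_state();print(st["ft_force"],st["position"],st["clock"])
E
```

```text
clock: 29.55
position: [0.5127, -0.3932, 0.2151]
tool_rot: [180.0, -0.0, 76.8]
ft_force: [0.2, -0.8, -0.5]
grip_width: 0.0005
vial mean diff 9.0
dish mean diff 9.6
file mean diff 10.6
brush mean diff 7.9
maple px [310.28358209 179.40298507] pred [np.float64(311.34664825211746), np.float64(180.201573565466)]
walnut px [312.3 183.2] pred [np.float64(330.1926764390524), np.float64(190.4379574359348)]
[0.38105317 0.08579281 0.01918293] [ 0.51282011 -0.39305644  0.21490509] 29.6[ WARN:0@0.602] global loadsave.cpp:1063 imwrite_ Unsupported depth image for selected encoder is fallbacked to CV_8U.
```

The walnut mask disagrees with its prediction, so I check that before handing in.

Run:
```python
from h import *
a=cv2.imread("pics/final.png").astype(int);p=cv2.resize(cv2.imread("pics/p4.png")[265:565,:390],(130,100),interpolation=cv2.INTER_AREA).astype(int)
reg=a[130:230,270:400]; d=abs(cv2.blur(reg.astype(np.float32),(3,3))-cv2.blur(p.astype(np.float32),(3,3))).max(2)
print("max diff vs p4 around stand",d[20:95,25:85].max())
m=np.argwhere((a[150:230,285:360,2]>1.12*a[150:230,285:360,0]+4)&(a[150:230,285:360,2]<110)); m=m+[150,285]; m=m[m[:,1]-311>(180-m[:,0])*-1.0+8] if 0 else m
C=cam("scene")
k=np.array([proj(C,[.6148+s*.136,.0152+s*.991,.115]) for s in np.linspace(-.07,.07,9)])
dd=np.linalg.norm(m[:,None,::-1]-k[None],axis=2).min(1); q=m[dd<7]; print(len(m),len(q),q.mean(0)[::-1])
```

```text
max diff vs p4 around stand 12.0
171 132 [329.9469697  189.18939394]
```

The looser mask puts the walnut at (329.9, 189.2) against a predicted (330.2, 190.4). The stand area is unchanged since the view that showed both rods seated. Handing in.

```bash
python3 -c "from station import *; print(sign_off())"
```

```text
the job is handed in; nothing more can be done
None
```

I placed the walnut rod in the tall rear cradle and the maple rod in the low front one. Then I turned the dial about 45° clockwise to the red mark, pressed the green start button and backed the arm away. I handed in at about 29.6 s of the 72 s allowed; no verdict was reported.

Last checks:
- **Rods:** the pictures show both rods seated in both notches. In the final scene picture both are within about 1.5 px of where they were predicted.
- **Dial:** I measured the pointer at about 103° and the mark at 104–105.5°; the tolerance is about 8.6°.
- **Button:** I pressed with 11 N, against the 5 N it needs to go fully down. I did not look at the button afterwards, so its return is assumed from the spring and the arm being clear of it.
- **Bystanders:** the vial, dish, file and brush patches differ from the first picture by a similar 8–11 grey levels each. I took that as image noise with no movement, but did not measure their positions.

**Check that disagreed:** my first colour mask for the walnut gave a position about 20 px off, apparently from picking up the wrong pixels. A corrected mask matched the prediction. The stand area also showed no real change since the earlier picture with both rods seated.

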